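# Flat battery out of the balancing readout and onto charge

## Task

The balancing readout's battery pack is flat and has to go on charge: squeeze the pack's snap tab in, lift the pack straight up out of the readout and press it down into the charger's empty bay, tab on the same side, until it is fully home and the tab has snapped out under the catch. The tab and the sprung contacts are delicate, so squeeze and press no harder than it takes, never pull on a latch that is still caught, and ease the pack into the bay's mouth without forcing it. Leave the other things on the bench alone.

Things in the scene. Friction and masses are not known exactly. Their poses are not given: they have to be found in the camera images.
- pack_center (a point): Centre, half-way up, of the dark grey battery pack (0.39 to 0.53 kg): 100 mm high (z, up), 70 mm long (x), 44 mm thick (y); above 4 mm over this point only a slimmer neck goes on, from y = -22 mm (flat far face, ribbed panel) to y = +6 mm. The snap tab is on its +y side. Latched home, this point is 3 mm below the housing's deck; it can be pushed 3 mm further, to the hard floor.
- tab_pad (a point): Middle of the outer face of the snap tab's thumb pad (26 mm wide, 30 mm high, faces the pack's +y), 25 mm from the pack's centre plane and 31 mm above pack_center. Pushed towards the far face it gives about 8 mm to a firm stop: far face to pad then measures about 38 mm. A pinch of 15 to 25 N on pad and far face clears the hook; the contacts then at once push the pack up with 9 to 17 N.
- tab (a joint): Angle of the snap tab, a sprung lever hinged 42 mm below pack_center: 0 out, 0.12 rad fully in; its hook, 39 mm above the hinge, is clear of the catch by 0.10. With the pack set in a bay but not yet home the lip holds it at 0.03 to 0.045; below 0.03 with the pack down it has snapped under the lip.
- pack_top (a point): Point on the pack's flat top (70 x 28 mm), 50 mm above pack_center and 4 mm from it towards -y. The hook has a ramp, so pressing here takes the pack home and snaps the tab out by itself; it takes 18 to 30 N against contact springs and catch. Set in a bay but not latched, the pack stands on the contacts about 6 mm higher than home.
- readout: Grey balancing readout, fixed to the bench: 220 x 220 mm, sloping screen and keys at its front (-x), flat deck 85 mm high at the back. Origin: centre of its underside.
- readout_bay (a point): Centre of the readout's battery bay in the plane of its deck (85 mm above the bench); the pack starts latched in it, with the same axes. The bay is 72.4 (x) by 46.4 mm (y): 1.2 mm play each side of the pack, rim bevelled 2 mm; hard floor 56 mm below the deck. On its +y side, marked by a dark 30 mm strip on the deck, a catch lip overhangs the tab's hook.
- charger: Dark grey bench charger, fixed to the bench: 140 x 150 mm, deck 75 mm high, vents on top towards the front (-x) and in its sides. Origin: centre of its underside.
- charger_bay (a point): Centre of the charger's empty bay in the plane of its deck (75 mm above the bench). Same bay, axes, play and floor as the readout's, catch lip and dark strip on +y. In both, brass contacts on a sprung carrier stand 9 mm above the hard floor and push the pack up: 14 N at first touch, 23 N with the pack home.
- impeller: Bright stainless impeller, 160 mm across, 52 mm high, lying on the bench; origin at the centre of its underside. A bystander.
- collar: Knurled steel shaft collar, 60 mm across, 22 mm high; origin at the centre of its underside. A bystander.
- slug_tray: Open grey tray, 80 x 156 x 22 mm, with three square lead balance slugs; origin at the centre of its underside. A bystander.
- mallet: Mallet with a blue rubber head (60 mm across, 90 mm long along y) lying flat, its 260 mm handle towards -x; origin under the head. A bystander.
Things that resemble listed ones, but are neither listed nor needed, are in the scene too. What is shaped like the part that bears pack_center but pink is not meant.

How it is judged:
On the way:
1. the pack is lifted clear of the readout's bay (z of pack_center in the frame of readout_bay above 0.06 m), for 0.1 s.
At the end, for the whole second after the job is handed in: the pack stands upright and still in the charger's bay, pressed home (its centre at least 1.5 mm below the deck and within 4 mm of the bay's centre) with its tab snapped out under the catch (below 0.035 rad) (horizontal distance between pack_center and charger_bay below 0.004 m and z of pack_center in the frame of charger_bay below -0.0015 m and angle between pack_center's own z axis and vertical below 0.06 rad and value of joint tab below 0.035 rad and linear speed of pack below 0.01 m/s); the robot touches nothing.
It fails at once if the snap tab is squeezed with more than 45 N (contact force between the fingers and tab above 45 N).
It fails at once if the pack is pulled while its hook is still caught (over 45 N on the readout's catch; the contacts alone load it with 18 N) (contact force between readout and tab above 45 N).
It fails at once if the pack is forced at the mouth of the charger's bay: over 30 N on the charger while the pack has not yet gone in (z of pack_center in the frame of charger_bay above 0.012 m and contact force between charger and anything else above 30 N).
It fails at once if the pack is pressed down too hard: over 40 N from fingers that are not on the tab, or over 70 N in all on the charger's bay, contacts and catch ((contact force between the fingers and tab below 1 N and contact force between the fingers and pack above 40 N) or contact force between charger and anything else above 70 N).
It fails at once if a bystander is moved by more than 20 mm (distance of any of impeller, collar, slug_tray, mallet from where it was at the start of the episode above 0.02 m).
It also fails if it takes over 51 s, if anything falls off the work surface, if the arm or the gripper's body presses on something with over 40 N, if the wrist force passes 120 N, or if a joint passes its speed limit or range.

## Robot

A 6-joint arm with a two-finger parallel gripper is mounted at the origin on the work surface. World frame = base frame: x ahead of the robot, y to its left, z up, the work surface at z = 0. Lengths are in m, angles in rad, forces in N, time in s.
With the tool pointing down it reaches from about 0.375 to 0.925 m from the base axis. Payload 5.7 kg.
Tool frame: the origin (TCP) lies midway between the tips of the shut fingers; the grasp point (between the pads) lies 19 mm behind it; z points along the fingers, x is the direction in which the jaws open and shut, and the axes are right-handed (so a half turn about z gives the same grasp; the last joint's range is limited). The gripper opens to 88 mm and grips with 3 to 60 N. Pads are 20 mm wide; open, the fingers measure 115 mm over their backs; the gripper's body (75 mm by 178 mm) begins 61 mm behind the grasp point.
Start: joints at [-1.289, 0.359, 1.51, -0, 1.272, -0.115], TCP at [0.232, -0.553, 0.223] pointing down, gripper open.
Joint ranges: [-2.97, 2.97], [-1.01, 2.36], [0.21, 2.38], [-0.96, 4.11], [0.2, 2.71], [-2.98, 2.98]. Speed limits (rad/s): [2.39, 2.39, 3.14, 3.14, 3.14, 3.14].

## Interface

Orientations are given as a unit quaternion [x, y, z, w].
In Python, from bench import move_ptp, servo_line, goto_joints, move_gripper, sleep, inverse_kinematics, capture, PlanningError, close_job, spot_in, silhouettes, current_clock, current_joint_pos, current_qvel, current_joint_torque, current_position, current_orientation, current_force, current_torque, current_finger_gap gives the robot as it stands. Calls block until the motion is done:
- move_ptp(position, orientation): joint-space move of the TCP to a pose.
- servo_line(position, orientation=None, rate=0.15, contact_N=None): straight line of the TCP; orientation=None keeps the orientation; rate is the mean speed in m/s. With contact_N (N) it stops when the force on the tool has changed by that much, and returns True; else False.
- goto_joints(angles): joint-space move.
- move_gripper(opening): finger opening in m; the grip force is fixed at half the most; returns when the fingers have stopped.
- sleep(seconds).
- inverse_kinematics(position, orientation): joint angles nearest the present ones, or None.
- capture(name): name is "side" or "top"; returns a dict with "image" (384x512x3 uint8, blue, green, red), "range_z" (384x512 float32, m along the optical axis (not along the pixel's ray), 0 where there is no reading), "intrinsics" (3x3 intrinsics, pixels), "k1" (the pictures are not rectified: a ray, as slopes to the right and down, at radius r is drawn at 1 + k1 r^2 times it, then the intrinsics apply), "R" (3x3) and "t" (3): a world point X has camera coordinates R X + t. Camera axes: x right, y down, z forward; pixel columns grow to the right and rows downward; lengths in m; the calibration is good to about 2 mm. A picture is of the moment at which its call begins.
A pose or a line that the arm cannot do raises PlanningError and nothing moves.
- close_job(): hands the job in, once; it reports no verdict.
Trained networks look in the newest picture that a camera, given by its name, has taken for a name from the list of things; names that differ only in an ending like _2 or _b are one class to them, and where a whole thing is asked for, a point or a joint stands for the part that bears it (a point fixed in the world has none). Each returns a list of dicts, best first, with "conf" (0 to 1); they miss things now and then, are a little off and sometimes report something else, mostly with a low value. They report only what shows in the picture. A call takes as long as a camera call. They do not tell look-alikes from the thing itself.
- spot_in(camera, query): "xy" ([column, row] in pixels, amid what is visible of it).
- silhouettes(camera, query): "region" (384x512 bool, what is visible of it) and "xy" ([column, row] in pixels, amid what is visible of it).
Readings, each from a call of its own:
- current_clock(): time.
- current_joint_pos(): joint angles.
- current_qvel(): joint speeds.
- current_joint_torque(): joint torques, N m.
- current_position(): TCP position.
- current_orientation(): TCP orientation.
- current_force(): force on the tool from outside, world axes, zero at the start.
- current_torque(): the same for the moment, N m.
- current_finger_gap(): finger opening in m.
Only numpy, scipy, OpenCV 4.12 (cv2) and the standard library are available. Lean on these libraries where they do the work, as an engineer would, in place of code of your own. Each camera call takes 0.05 s, during which the arm holds its last target. There are 200 camera calls.

## Working session

There is one attempt and no reset: what is moved stays moved. The work goes in short steps, each a Python script; the robot and the scene stay as the last script left them, time stands still between calls to the robot, and variables do not carry over. Pictures are saved under pics/ and viewed, about 8 in all and at most 12, crops included, and the job is handed in when it is done.

```bash
mkdir -p pics; cat > h.py <<'E'
import numpy as np, cv2
from bench import *
def cloud(c):
    K=c["intrinsics"];z=c["range_z"];v,u=np.mgrid[0:384,0:512]
    d=np.stack([(u-K[0,2])/K[0,0],(v-K[1,2])/K[1,1]],-1); s=d.copy()
    for _ in range(8): s=d/(1+c["k1"]*(s**2).sum(-1,keepdims=True))
    P=np.concatenate([s*z[...,None],z[...,None]],-1)
    W=(P-c["t"])@c["R"]; W[z==0]=np.nan; return W
def proj(c,X):
    p=c["R"]@np.asarray(X)+c["t"]; s=p[:2]/p[2]; s=s*(1+c["k1"]*(s@s)); K=c["intrinsics"]
    return K[0,0]*s[0]+K[0,2],K[1,1]*s[1]+K[1,2]
E
python3 - <<'E'
from h import *
ims=[]
for n in("top","side"):
    c=capture(n);np.savez(n+".npz",**c);ims.append(c["image"]);W=cloud(c)
    print(n,c["intrinsics"].tolist(),c["k1"],"cam",(-c["R"].T@c["t"]).round(3))
    for q in("pack_center","readout","charger","tab_pad","readout_bay","charger_bay","impeller","collar","slug_tray","mallet"):
        for d in spot_in(n,q)[:3]:
            x,y=np.round(d["xy"]).astype(int);print(q,round(d["conf"],2),x,y,W[y,x].round(3))
cv2.imwrite("pics/a.png",cv2.resize(ims[0],(800,600)));cv2.imwrite("pics/b.png",cv2.resize(ims[1],(800,600)))
print(current_clock(),current_orientation())
E
```

```text
top [[373.580318410715, 0.0, 261.4496343968316], [0.0, 373.580318410715, 187.78858826315542], [0.0, 0.0, 1.0]] -0.02413401676523547 cam [ 0.433 -0.053  1.096]
pack_center 0.88 240 251 [0.433 0.022 0.102]
pack_center 0.78 385 204 [ 0.553 -0.367  0.1  ]
pack_center 0.68 313 212 [ 0.531 -0.17   0.129]
readout 0.88 310 236 [ 0.471 -0.166  0.082]
charger 0.55 149 228 [0.502 0.292 0.018]
tab_pad 0.71 190 139 [0.766 0.177 0.023]
readout_bay 0.73 310 234 [ 0.476 -0.166  0.081]
charger_bay 0.77 152 224 [0.512 0.281 0.027]
charger_bay 0.46 308 236 [ 0.471 -0.16   0.081]
impeller 0.89 259 132 [ 0.773 -0.031  0.056]
impeller 0.59 312 217 [ 0.518 -0.167  0.132]
collar 0.69 196 144 [ 0.757  0.164 -0.003]
collar 0.26 147 225 [0.51  0.298 0.019]
slug_tray 0.88 342 149 [ 0.729 -0.276  0.017]
mallet 0.89 168 140 [0.77  0.249 0.002]
mallet 0.71 343 146 [ 0.74  -0.281  0.01 ]
side [[371.7814992150324, 0.0, 258.2369889384273], [0.0, 371.7814992150324, 184.74292446881205], [0.0, 0.0, 1.0]] -0.06509411466365604 cam [0.534 0.734 0.57 ]
pack_center 0.85 280 142 [ 0.545 -0.368  0.068]
pack_center 0.74 284 160 [ 0.531 -0.151  0.115]
pack_center 0.65 322 218 [0.439 0.042 0.07 ]
readout 0.5 293 313 [0.505 0.319 0.074]
charger 0.82 289 315 [0.512 0.324 0.075]
tab_pad 0.56 332 200 [0.416 0.004 0.096]
tab_pad 0.55 285 139 [ 0.53  -0.36   0.083]
readout_bay 0.64 298 184 [ 0.492 -0.083  0.083]
charger_bay 0.86 294 313 [0.504 0.319 0.075]
impeller 0.65 184 216 [0.768 0.015 0.036]
collar 0.9 174 264 [0.757 0.156 0.011]
slug_tray 0.88 220 168 [ 0.727 -0.271  0.016]
mallet 0.62 157 290 [0.758 0.261 0.043]
mallet 0.6 220 168 [ 0.727 -0.271  0.016]
1.1 [ 8.32612328e-01 -5.53856215e-01 -4.54745235e-05 -4.05282989e-05]
```

View pics/a.png

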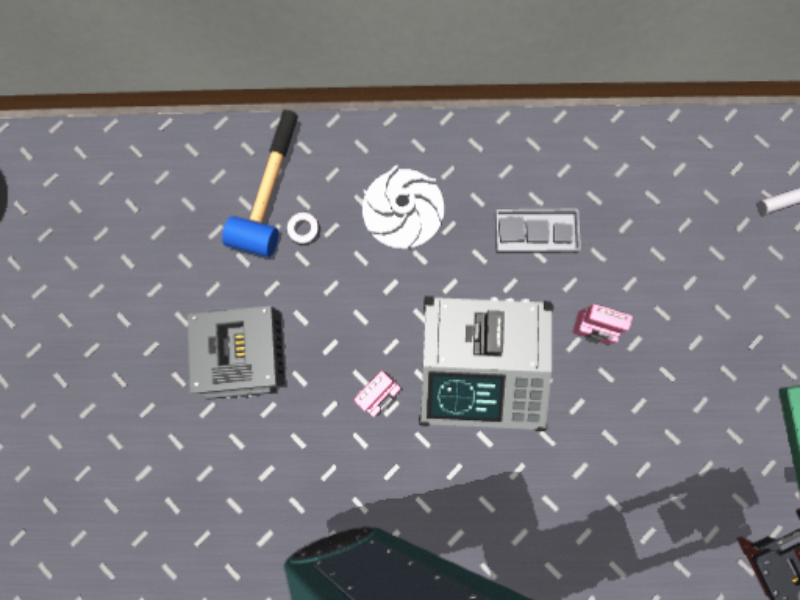

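View pics/b.png

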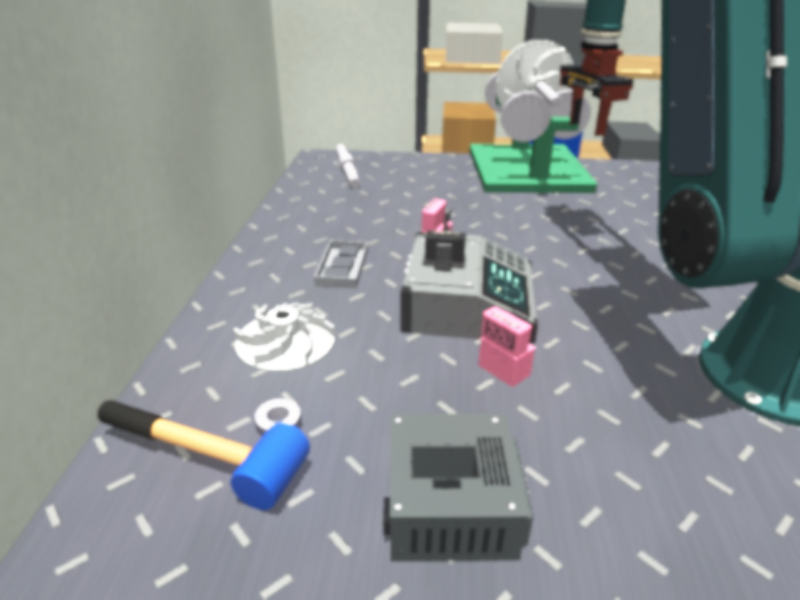

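Candidates for the pack, in raw top pixels: dark pack in the readout (313,212), pink pack (240,251), pink pack (385,204). By the description it is the dark grey one in the readout. I'll check that in a close rectified crop and measure yaws and centres.

```bash
cat >> h.py <<'E'
def ortho(c,x0,y0,z,half=0.09,res=0.0005,img=None):
    "rows: x decreasing, cols: y decreasing (as in the top view)"
    n=int(2*half/res); i=(np.arange(n)+.5)*res
    X,Y=np.meshgrid(x0+half-i,y0+half-i,indexing="ij")
    P=np.stack([X,Y,np.full_like(X,z)],-1)@c["R"].T+c["t"]; s=P[...,:2]/P[...,2:]
    s=s*(1+c["k1"]*(s**2).sum(-1,keepdims=True)); K=c["intrinsics"]
    return cv2.remap(c["image"] if img is None else img,(K[0,0]*s[...,0]+K[0,2]).astype(np.float32),(K[1,1]*s[...,1]+K[1,2]).astype(np.float32),cv2.INTER_CUBIC)
def rect(pts):
    (cx,cy),(w,h),a=cv2.minAreaRect((pts*1000).astype(np.float32)); return round(cx,1),round(cy,1),round(w,1),round(h,1),round(a,2)
E
python3 - <<'E'
from h import *
C={n:dict(np.load(n+".npz")) for n in("top","side")}
for n,c in C.items():
    W=cloud(c)
    def box(xa,xb,ya,yb,za,zb): 
        m=(W[...,0]>xa)&(W[...,0]<xb)&(W[...,1]>ya)&(W[...,1]<yb)&(W[...,2]>za)&(W[...,2]<zb); return W[m]
    for nm,b in dict(packtop=(.45,.62,-.25,-.1,.122,.145),readdeck=(.45,.65,-.3,-.03,.078,.093),chdeck=(.38,.65,.18,.42,.068,.084)).items():
        p=box(*b); print(n,nm,len(p),rect(p[:,:2]),np.median(p[:,2]).round(4),p[:,2].std().round(4),p[:,:2].mean(0).round(4))
t=C["top"]; s=C["side"]
o=[ortho(t,.53,-.17,.132),ortho(t,.53,-.17,.085),ortho(t,.51,.30,.075),ortho(s,.51,.30,.075)]
img=np.vstack([np.hstack(o[:2]),np.hstack(o[2:])])
for k in range(0,720,40):  # 20 mm ticks
    cv2.line(img,(k,0),(k,6),(0,0,255),1);cv2.line(img,(0,k),(6,k),(0,0,255),1);cv2.line(img,(k,360),(k,366),(0,0,255),1);cv2.line(img,(360,k),(366,k),(0,0,255),1)
cv2.imwrite("pics/c.png",cv2.resize(img,(600,600))) if 0 else cv2.imwrite("pics/c.png",img[:, :][0:720][::1] if 0 else cv2.resize(img,(600,600),interpolation=cv2.INTER_AREA))
E
```

```text
top packtop 322 (531.3, -170.2, 47.0, 68.3, 86.93) 0.1321 0.0025 [ 0.5308 -0.1755]
top readdeck 3803 (518.9, -170.2, 224.4, 149.7, 86.03) 0.0843 0.0022 [ 0.5208 -0.1699]
top chdeck 2368 (512.1, 279.0, 140.5, 152.3, 5.0) 0.0749 0.002 [0.5096 0.2782]
side packtop 226 (529.3, -166.6, 49.3, 69.3, 86.69) 0.1308 0.0036 [ 0.5295 -0.1689]
side readdeck 1625 (520.0, -171.5, 224.8, 146.1, 87.05) 0.0846 0.0021 [ 0.5189 -0.1357]
side chdeck 4782 (510.3, 279.3, 139.6, 152.5, 5.45) 0.0743 0.0013 [0.5082 0.2895]
```

View pics/c.png

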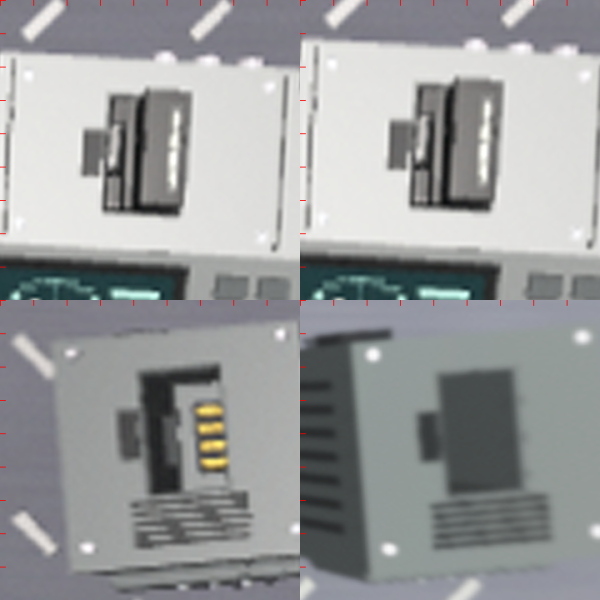

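The crop shows the dark pack (ribbed far panel on the right, tab and dark strip on the left, +y) in the readout. The pink ones are not it. The charger's strip is also on +y. One finer measurement follows, using edge profiles in rectified frames.

```bash
cat >> h.py <<'E'
def rot(c,x0,y0,z,yaw,half=0.09,res=0.0005):
    "ortho in part frame: col i -> y=half-i*res, row -> x=half-i*res"
    n=int(2*half/res); i=half-(np.arange(n)+.5)*res
    X,Y=np.meshgrid(i,i,indexing="ij"); cs,sn=np.cos(yaw),np.sin(yaw)
    P=np.stack([x0+cs*X-sn*Y,y0+sn*X+cs*Y,np.full_like(X,z)],-1)@c["R"].T+c["t"]; s=P[...,:2]/P[...,2:]
    s=s*(1+c["k1"]*(s**2).sum(-1,keepdims=True)); K=c["intrinsics"]
    return cv2.cvtColor(cv2.remap(c["image"],(K[0,0]*s[...,0]+K[0,2]).astype(np.float32),(K[1,1]*s[...,1]+K[1,2]).astype(np.float32),cv2.INTER_CUBIC),6).astype(float),i
def edges(p,i,n=7):
    g=np.gradient(cv2.GaussianBlur(p[None],(0,0),2)[0]); k=[j for j in range(1,len(g)-1) if abs(g[j])>=max(abs(g[j-1]),abs(g[j+1])) and abs(g[j])>.8]
    k=sorted(sorted(k,key=lambda j:-abs(g[j]))[:n]); return [(round(i[j]*1000,1),round(g[j],1)) for j in k]
E
python3 - <<'E'
from h import *
C={n:dict(np.load(n+".npz")) for n in("top","side")}
from math import radians as r
outs=[]
for n,c in C.items():
  for nm,x,y,z,a,h,xr,yr in (("packtop",.531,-.172,.132,-3.2,.06,(-25,25),(-20,0)),("readdeck",.531,-.172,.085,-3.2,.13,(-20,-10),(40,60)),("chbay",.521,.2805,.075,5.2,.05,(-20,20),(-15,15)),("chdeck",.512,.279,.075,5.2,.09,(-50,50),(-50,50))):
    g,i=rot(c,x,y,z,r(a),h)
    rx=(i*1e3>xr[0])&(i*1e3<xr[1]); ry=(i*1e3>yr[0])&(i*1e3<yr[1])
    print(n,nm,"Y:",edges(g[rx].mean(0),i),"\n     X:",edges(g[:,ry].mean(1),i))
    if nm in("packtop","chbay"): outs.append(cv2.resize(g,(300,300)))
    # yaw from edge slope: readdeck +x edge / charger bay
im=np.vstack([np.hstack(outs[:2]),np.hstack(outs[2:])]); cv2.imwrite("pics/d.png",im)
W=cloud(C["side"])
m=(abs(W[...,0]-.53)<.04)&(abs(W[...,1]+.15)<.04)&(W[...,2]>.098)&(W[...,2]<.128)
p=W[m]; print(np.histogram(p[:,1],np.arange(-.19,-.12,.004)))
W=cloud(C["top"])
m=(abs(W[...,0]-.531)<.06)&(abs(W[...,1]+.17)<.05)&(W[...,2]>.1)
p=W[m]; print(np.histogram2d(p[:,1],p[:,2],[np.arange(-.21,-.13,.005),np.arange(.1,.14,.005)])[0].astype(int))
E
```

```text
top packtop Y: [(np.float64(42.2), np.float64(-10.9)), (np.float64(16.2), np.float64(12.5)), (np.float64(11.2), np.float64(-17.1)), (np.float64(6.2), np.float64(12.9)), (np.float64(-10.3), np.float64(12.5)), (np.float64(-15.2), np.float64(-16.8)), (np.float64(-20.8), np.float64(14.0))] 
     X: [(np.float64(57.7), np.float64(6.4)), (np.float64(35.2), np.float64(-11.6)), (np.float64(22.8), np.float64(2.4)), (np.float64(-1.8), np.float64(1.7)), (np.float64(-23.8), np.float64(-1.9)), (np.float64(-33.2), np.float64(-7.8)), (np.float64(-39.8), np.float64(19.0))]
top readdeck Y: [(np.float64(83.8), np.float64(14.3)), (np.float64(24.8), np.float64(-19.6)), (np.float64(11.2), np.float64(15.6)), (np.float64(6.3), np.float64(-17.9)), (np.float64(0.8), np.float64(14.8)), (np.float64(-21.7), np.float64(-18.4)), (np.float64(-26.7), np.float64(15.2))] 
     X: [(np.float64(60.8), np.float64(12.0)), (np.float64(-59.8), np.float64(-7.0)), (np.float64(-67.8), np.float64(-12.3)), (np.float64(-79.7), np.float64(11.6)), (np.float64(-83.7), np.float64(-7.5)), (np.float64(-106.3), np.float64(3.7)), (np.fl
[... 3135 characters left out ...]
0,   0]), array([-0.19 , -0.186, -0.182, -0.178, -0.174, -0.17 , -0.166, -0.162,
       -0.158, -0.154, -0.15 , -0.146, -0.142, -0.138, -0.134, -0.13 ,
       -0.126, -0.122]))
[[ 0  0  0  0  0  0  0  0]
 [ 0  0  0  0  0  0  0  0]
 [ 0  0  0  0  0  0  0  0]
 [ 0  0  0  0  2  1 16  0]
 [ 1  1  0  0  0  3 45  4]
 [ 2  0  0  0  0  4 43  8]
 [ 0  0  0  0  0  3 45  2]
 [ 0  0  0  0  0  9 40  6]
 [ 4  0  0  0  3 14 36  1]
 [ 1  8  3  1  0  6  7  0]
 [ 0  0  0  0  0  0  0  0]
 [ 2  1  0  0  0  5  0  0]
 [ 0  1  0  0  3 15  2  0]
 [ 0  0  0  0  0  0  0  0]
 [ 0  0  0  0  0  0  0  0]][ WARN:0@1.257] global loadsave.cpp:1063 imwrite_ Unsupported depth image for selected encoder is fallbacked to CV_8U.
```

View pics/d.png

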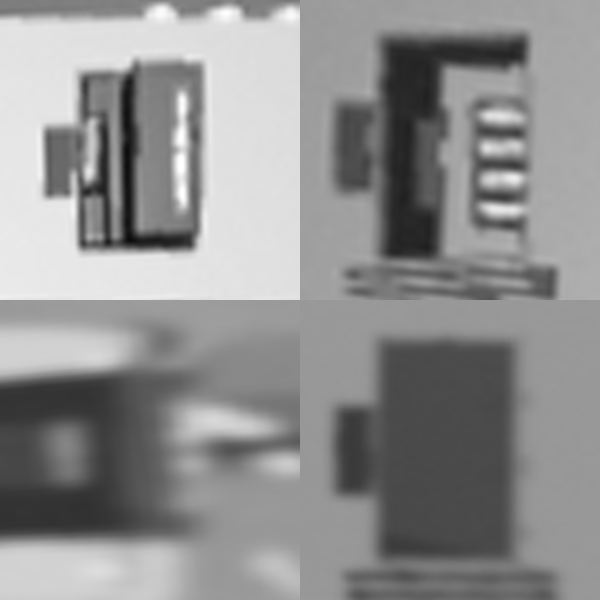

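```bash
cat >> h.py <<'E'
from math import radians,cos,sin
PK=np.array([.5315,-.1715]); PY=radians(-3.2); CB=np.array([.521,.2805]); CY=radians(5.2)
def q(yaw): f=yaw-np.pi/2; return [cos(f/2),sin(f/2),0.,0.]
def at(c,yaw,dx,dy,z): return [c[0]+cos(yaw)*dx-sin(yaw)*dy,c[1]+sin(yaw)*dx+cos(yaw)*dy,z]
def st(s=""): print(s,"t",round(current_clock(),2),"p",np.round(current_position(),4),"F",np.round(current_force(),1),"gap",round(current_finger_gap(),4))
E
python3 - <<'E'
from h import *
st()
for a in ((PK,PY,.094),(CB,CY,.084),(CB,CY,.15)): print(np.round(inverse_kinematics(at(a[0],a[1],0,-3e-3,a[2]),q(a[1])),2))
move_gripper(.088)
move_ptp(at(PK,PY,0,-.003,.20),q(PY)); st()
servo_line(at(PK,PY,0,-.003,.094),rate=.1,contact_N=8); st()
for g in(.056,.050,.047): move_gripper(g); st(g)
c=capture("top");c2=capture("side")
im=np.hstack([cv2.resize(c["image"][170:260,265:355],(400,400)),cv2.resize(c2["image"][100:190,240:330],(400,400))]);cv2.imwrite("pics/e.png",im)
E
```

```text
t 1.1 p [ 0.2319 -0.5533  0.2226] F [ 0.4 -0.4  0. ] gap 0.0876
[-0.44  0.45  1.74 -0.    0.96  1.19]
[ 0.37  0.5   1.67 -0.    0.97  1.85]
[ 0.37  0.42  1.61 -0.    1.11  1.85]
 t 3.08 p [ 0.5313 -0.1753  0.2001] F [-0.4  0.1 -0.6] gap 0.0879
 t 4.28 p [ 0.5319 -0.1748  0.0946] F [ 0.  -0.1  0.3] gap 0.0877
0.056 t 4.96 p [ 0.5313 -0.1745  0.094 ] F [0.1 0.4 0.4] gap 0.0563
0.05 t 5.3 p [ 0.5312 -0.1729  0.0939] F [1.2 6.7 1.3] gap 0.0497
0.047 t 5.59 p [ 0.5313 -0.1728  0.094 ] F [0.9 5.9 2.5] gap 0.0471
```

View pics/e.png

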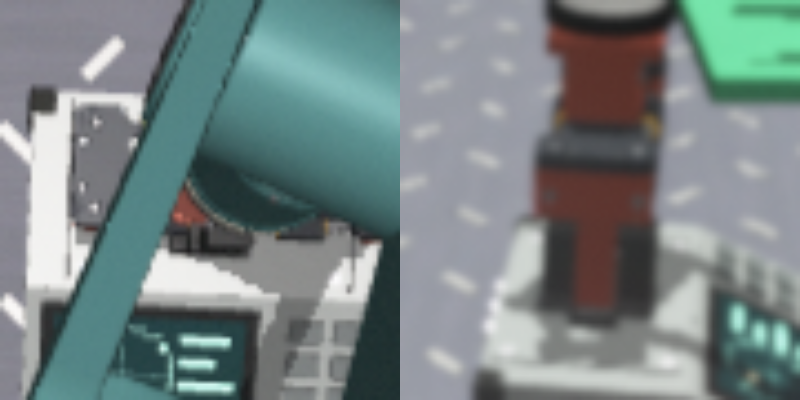

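The side crop shows the fingers straddling the neck over the readout, with the pad-side finger at about (590,300) in front of the tab. The arm is compliant and centres itself, so I squeeze in small steps, then lift slowly.

```bash
python3 - <<'E'
from h import *
for g in(.0445,.042,.040,.0385,.037):
    move_gripper(g); st(g)
E
```

```text
0.0445 t 5.97 p [ 0.5313 -0.1729  0.0941] F [1.2 6.2 3.5] gap 0.0445
0.042 t 6.24 p [ 0.5317 -0.1746  0.0942] F [0.4 1.7 3.5] gap 0.042
0.04 t 6.5 p [ 0.5316 -0.1754  0.0943] F [-0.7 -2.9  3.2] gap 0.0399
0.0385 t 6.74 p [ 0.5317 -0.1752  0.0943] F [-0.4 -4.5  3.6] gap 0.0386
0.037 t 6.96 p [ 0.5317 -0.175   0.0943] F [-0.1 -4.6  4.1] gap 0.0378
```

```bash
python3 - <<'E'
from h import *
p=np.array(current_position())
x,y,_=at(PK,PY,0,-.003,0)
for dz in(.003,.006,.010,.02):
    r=servo_line([p[0],p[1],.0943+dz],rate=.02,contact_N=15); st((dz,r))
    if r: break
E
```

```text
(0.003, False) t 7.28 p [ 0.5307 -0.1745  0.0966] F [-0.5 -4.1 -3.8] gap 0.0376
(0.006, False) t 7.58 p [ 0.531  -0.1745  0.1001] F [-1.3 -3.6 -5.3] gap 0.0379
(0.01, False) t 7.92 p [ 0.5321 -0.1746  0.1046] F [-0.9 -0.7 -4.5] gap 0.0381
(0.02, False) t 8.57 p [ 0.5317 -0.1749  0.1144] F [-0.3 -0.4 -4.6] gap 0.0377
```

The latch is free and the tool carries about 4.6 N of pack weight. Next: lift clear, go over the charger, and look.

```bash
python3 - <<'E'
from h import *
p=current_position()
servo_line([p[0],p[1],.22],rate=.12); st()
move_ptp(at(CB,CY,0,-.0031,.22),q(CY)); st()
servo_line(at(CB,CY,0,-.0031,.150),rate=.12); sleep(.3); st()
for n in("top","side"):
    c=capture(n);np.savez(n+"2.npz",**c)
    W=cloud(c); print(n,[ (round(d["conf"],2),np.round(d["xy"])) for d in spot_in(n,"pack_center")])
    u,v=map(int,proj(c,at(CB,CY,0,0,.11))); u=min(max(u,80),432);v=min(max(v,80),304)
    cv2.imwrite(f"pics/f{n}.png",c["image"][v-80:v+80,u-80:u+80]); print(u,v)
cv2.imwrite("pics/f.png",np.hstack([cv2.resize(cv2.imread(f"pics/f{n}.png"),(400,400),interpolation=cv2.INTER_CUBIC) for n in("top","side")]))
E
```

```text
t 9.61 p [ 0.531  -0.1746  0.2192] F [-0.7 -0.9 -4.3] gap 0.0375
 t 11.27 p [0.5218 0.2764 0.2199] F [ 0.2 -0.5 -6.3] gap 0.038
 t 12.3 p [0.5217 0.2776 0.1507] F [-1.3  0.5 -4.8] gap 0.038
top [(0.95, array([243., 250.])), (0.82, array([387., 205.])), (0.69, array([261., 132.])), (0.61, array([140., 226.]))]
142 218
side [(0.82, array([283., 278.])), (0.78, array([327., 216.]))]
284 280
```

View pics/f.png

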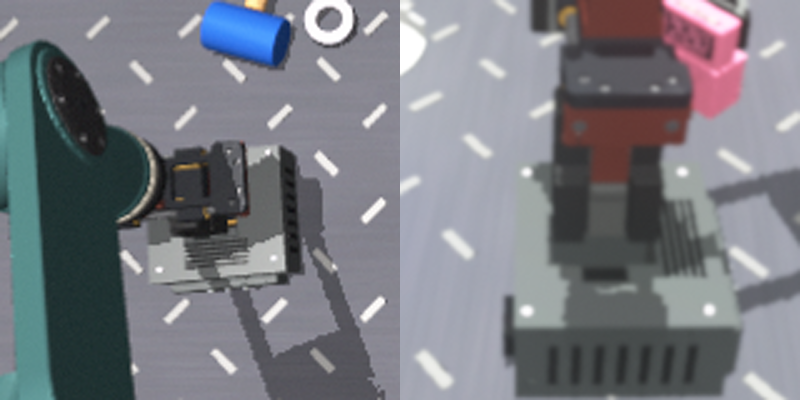

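The side crop shows the pack just over the bay mouth (body about (555–660, 190–265)), but it is dark. I measure its +y face and x extent from the side camera's depth.

```bash
python3 - <<'E'
from h import *
c=dict(np.load("side2.npz")); W=cloud(c)
cs,sn=cos(CY),sin(CY); d=W-[*CB,0]; L=np.stack([cs*d[...,0]+sn*d[...,1],-sn*d[...,0]+cs*d[...,1],W[...,2]],-1)
m=(abs(L[...,0])<.06)&(L[...,1]>.010)&(L[...,1]<.035)&(L[...,2]>.088)&(L[...,2]<.145)
p=L[m]*1000; print(len(p))
print(np.histogram(p[:,0],np.arange(-48,49,4)));print(np.histogram(p[:,1],np.arange(10,36,2)));print(np.histogram(p[:,2],np.arange(86,148,4)))
f=p[(p[:,2]>92)&(p[:,2]<128)&(abs(p[:,1]-22)<6)]; print(np.median(f,0), np.polyfit(f[:,0],f[:,1],1),np.polyfit(f[:,2],f[:,1],1))
# gray edge profiles on plane y=+22 of the pack face: vary x (cols) and z
g=cv2.cvtColor(c["image"],6).astype(np.float32)
for z in(.095,.105,.115):
    xs=np.arange(-50,50,.5); uv=np.array([proj(c,at(CB,CY,x/1e3,.022,z)) for x in xs],np.float32)
    pr=cv2.remap(g,uv[None,:,0],uv[None,:,1],cv2.INTER_CUBIC)[0]; print(z,[(float(a),float(b)) for a,b in edges(pr.astype(float),xs/1e3)])
E
```

```text
934
(array([ 0,  0,  0, 34, 52, 50, 53, 64, 50, 57, 50, 55, 52, 58, 62, 42, 58,
       51, 60, 54, 32,  0,  0,  0]), array([-48, -44, -40, -36, -32, -28, -24, -20, -16, -12,  -8,  -4,   0,
         4,   8,  12,  16,  20,  24,  28,  32,  36,  40,  44,  48]))
(array([ 25,  31,  20,  62, 121, 308, 363,   4,   0,   0,   0,   0]), array([10, 12, 14, 16, 18, 20, 22, 24, 26, 28, 30, 32, 34]))
(array([  0,   7,  34,  74,  77,  71,  73,  75,  78,  76,  65,  75,  71,
       112,  46]), array([ 86,  90,  94,  98, 102, 106, 110, 114, 118, 122, 126, 130, 134,
       138, 142, 146]))
[  0.1866099   21.75636947 112.25923118] [3.04936006e-03 2.12492033e+01] [-0.04547321 26.34918257]
0.095 [(-45.5, -1.3), (-43.0, 1.5), (-40.0, -1.4), (-34.0, -2.1), (-15.0, 1.3), (14.0, -1.2), (37.5, 8.7)]
0.105 [(-46.5, 1.2), (-43.5, -1.0), (-41.0, 1.1), (-37.0, -3.7), (-13.0, 3.5), (12.0, -2.8), (37.0, 9.3)]
0.115 [(-46.5, -4.6), (-42.0, -1.0), (-39.0, 1.2), (-35.5, -3.5), (-12.5, 3.7), (11.5, -3.6), (37.0, 10.0)]
```

Pack and bay agree within 0.5 mm in x and y. I lower it gently with contact guards.

```bash
python3 - <<'E'
from h import *
for z in(.140,.133,.126,.112,.098):
    r=servo_line(at(CB,CY,0,-.0031,z),rate=.03,contact_N=9); st((z,r))
    if r: break
E
```

```text
(0.14, False) t 12.98 p [0.5211 0.2773 0.1396] F [-0.6  0.8 -4.1] gap 0.0377
(0.133, False) t 13.37 p [0.5211 0.2773 0.1327] F [-0.   0.1 -4.9] gap 0.0378
(0.126, True) t 13.62 p [0.5206 0.277  0.127 ] F [ 0.3 -0.6 -4.7] gap 0.0377
```

```bash
python3 - <<'E'
from h import *
for z in(.124,.121,.116,.110,.104,.098):
    r=servo_line(at(CB,CY,0,-.0031,z),rate=.02,contact_N=12); st((z,r)); sleep(.15); st()
    if r: break
E
```

```text
(0.124, False) t 13.93 p [0.5209 0.2773 0.1235] F [ 0.7 -0.3 -5.2] gap 0.0378
 t 14.07 p [0.5211 0.2773 0.1239] F [ 0.1 -0.6 -4.6] gap 0.0376
(0.121, False) t 14.38 p [0.5211 0.2774 0.1208] F [ 0.2 -1.5 -4.8] gap 0.0378
 t 14.53 p [0.5211 0.2774 0.1209] F [ 0.2 -0.8 -4.6] gap 0.0374
(0.116, False) t 14.93 p [0.5211 0.2774 0.1157] F [ 0.9 -1.5 -5.9] gap 0.0378
 t 15.07 p [0.5211 0.2774 0.1159] F [-0.7 -0.6 -5.7] gap 0.0381
(0.11, False) t 15.53 p [0.5211 0.2774 0.1097] F [ 0.3 -2.  -5.9] gap 0.0378
 t 15.68 p [0.5212 0.2774 0.1099] F [-0.3 -1.4 -6.2] gap 0.0379
(0.104, False) t 16.12 p [0.5211 0.2774 0.1037] F [ 1.  -1.9 -6. ] gap 0.0378
 t 16.27 p [0.5211 0.2774 0.1039] F [ 0.4 -1.2 -6.4] gap 0.0381
(0.098, False) t 16.73 p [0.5212 0.2774 0.0978] F [ 0.1 -2.1 -4.9] gap 0.0378
 t 16.88 p [0.5211 0.2774 0.0979] F [ 0.8 -1.4 -6. ] gap 0.0378
```

```bash
python3 - <<'E'
from h import *
for z in(.093,.090,.088,.086,.0845,.083):
    r=servo_line(at(CB,CY,0,-.0031,z),rate=.02,contact_N=31); st((z,r))
    if r or current_force()[2]>28: break
E
```

```text
(0.093, False) t 17.27 p [0.5212 0.2774 0.0928] F [ 0.3 -1.5 -5.9] gap 0.038
(0.09, False) t 17.57 p [0.5212 0.2774 0.0898] F [ 0.  -1.4 -6.3] gap 0.0381
(0.088, False) t 17.82 p [0.5212 0.2774 0.0878] F [ 0.3 -2.6 -5.3] gap 0.0379
(0.086, False) t 18.07 p [0.5212 0.2774 0.0858] F [ 1.  -3.5 -5.3] gap 0.0381
(0.0845, False) t 18.32 p [0.5213 0.2774 0.0844] F [ 0.4 -3.  -5.5] gap 0.0377
(0.083, False) t 18.57 p [0.5215 0.2774 0.0841] F [-1.5 -4.   6.1] gap 0.0379
```

First contact comes about 6 mm late in TCP terms, so the pack was pushed up in the pads when it unlatched. It now rests on the contacts. I release it and press on its top with shut fingers, as described.

```bash
python3 - <<'E'
from h import *
for g in(.042,.048,.06,.088): move_gripper(g)
st()
x,y,_=current_position()
servo_line([x,y,.175],rate=.12); move_gripper(.0); st()
servo_line(at(CB,CY,0,-.004,.140),rate=.1,contact_N=6); st()
r=servo_line(at(CB,CY,0,-.004,.118),rate=.015,contact_N=4); st(r)
E
```

```text
t 20.27 p [0.5213 0.2774 0.083 ] F [-0.5  1.1 -1. ] gap 0.0876
 t 22.53 p [0.5213 0.2774 0.175 ] F [ 0.8 -0.1  0.1] gap 0.0002
 t 23.03 p [0.5212 0.2765 0.1398] F [ 0.3 -0.1 -0.9] gap 0.0006
True t 23.89 p [0.5214 0.2766 0.1282] F [-0.7  0.   4.3] gap 0.0004
```

```bash
python3 - <<'E'
from h import *
for z in np.arange(.127,.1165,-.001):
    r=servo_line(at(CB,CY,0,-.004,z),rate=.01,contact_N=12); st((round(z,4),r))
    F=current_force()[2]
    if F>30 or current_position()[2]<.1208: break
E
```

```text
(np.float64(0.127), False) t 24.14 p [0.5218 0.2767 0.128 ] F [-2.1 -0.6  8.1] gap 0.0005
(np.float64(0.126), False) t 24.39 p [0.522  0.2767 0.1273] F [-1.2 -0.8 11.2] gap 0.0003
(np.float64(0.125), False) t 24.64 p [0.5222 0.2767 0.1265] F [-1.9 -2.  12.4] gap 0.0002
(np.float64(0.124), False) t 24.89 p [0.5222 0.2767 0.1257] F [-1.7 -1.4 12.8] gap 0.0002
(np.float64(0.123), False) t 25.14 p [0.5223 0.2768 0.1249] F [-2.5 -1.9 13.2] gap 0.0005
(np.float64(0.122), False) t 25.39 p [0.5224 0.2768 0.124 ] F [-2.8 -1.1 14.8] gap 0.0004
(np.float64(0.121), False) t 25.64 p [0.5224 0.2769 0.1232] F [-3.7 -0.7 16.2] gap 0.0005
(np.float64(0.12), False) t 25.89 p [0.5225 0.277  0.1224] F [-4.  -1.7 18.2] gap 0.0006
(np.float64(0.119), False) t 26.14 p [0.5225 0.2774 0.1215] F [-3.2 -0.  19.8] gap 0.0003
(np.float64(0.118), False) t 26.39 p [0.5225 0.2775 0.1207] F [-4.2 -0.1 20.1] gap 0.0005
```

```bash
python3 - <<'E'
from h import *
for z in(.1172,.1165):
    r=servo_line(at(CB,CY,0,-.004,z),rate=.01,contact_N=9); st((z,r))
    if current_force()[2]>28: break
sleep(.2);st()
servo_line(at(CB,CY,0,-.004,.135),rate=.03); st()
r=servo_line(at(CB,CY,0,-.004,.117),rate=.015,contact_N=4); st(("touch",r))
servo_line(at(CB,CY,0,-.004,.26),rate=.12)
move_ptp(at(CB,CY,-.1,-.25,.30),q(CY)); st()
for n in("top","side"):
    c=capture(n); W=cloud(c); np.savez(n+"3.npz",**c)
    cs,sn=cos(CY),sin(CY); d=W-[*CB,0]; lx=cs*d[...,0]+sn*d[...,1]; ly=-sn*d[...,0]+cs*d[...,1]
    m=(abs(lx)<.03)&(ly>-.018)&(ly<.002)&(W[...,2]>.1)&(W[...,2]<.15); print(n,m.sum(),np.median(W[m][:,2]))
    m=(abs(lx)<.012)&(ly>.012)&(ly<.04)&(W[...,2]>.095)&(W[...,2]<.118); print(" pad y",m.sum(),np.median(ly[m]))
    u,v=map(int,proj(c,at(CB,CY,0,0,.1))); v=min(v,324)
    cv2.imwrite(f"pics/g{n}.png",cv2.resize(c["image"][v-60:v+60,u-60:u+60],(400,400),interpolation=cv2.INTER_CUBIC))
cv2.imwrite("pics/g.png",np.hstack([cv2.imread(f"pics/g{n}.png") for n in("top","side")]))
E
```

```text
(0.1172, False) t 26.64 p [0.5226 0.2775 0.12  ] F [-4.9 -0.  20.6] gap 0.0001
(0.1165, False) t 26.89 p [0.5226 0.2776 0.1197] F [-4.6  0.1 22.7] gap 0.0005
 t 27.09 p [0.5226 0.2775 0.1196] F [-4.9 -0.3 23.1] gap 0.0003
 t 27.86 p [0.5212 0.2764 0.1346] F [-0.3 -0.5 -0.3] gap 0.0005
('touch', True) t 28.67 p [0.5212 0.2765 0.123 ] F [ 0.2 -0.2  5.5] gap 0.0003
 t 31.01 p [0.4446 0.023  0.2999] F [0.7 0.6 0.9] gap 0.0003
top 0 nan
 pad y 20 0.02140454287974361
side 303 0.12257444018288928
 pad y 165 0.025288881098971212
  return _methods._mean(a, axis=axis, dtype=dtype,
  ret = ret.dtype.type(ret / rcount)
```

View pics/g.png

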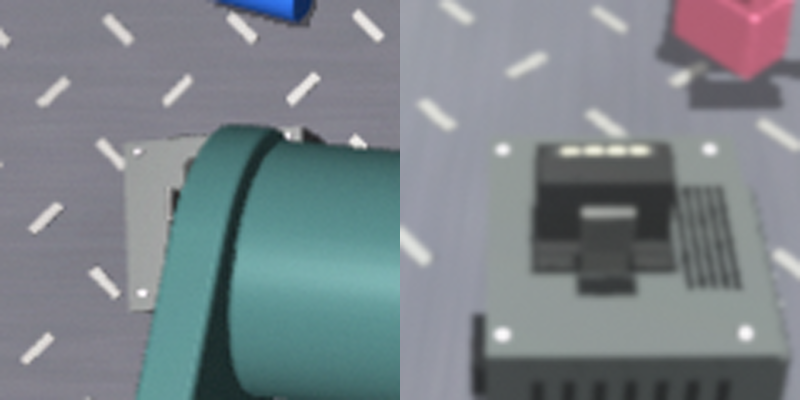

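```bash
python3 -c "
from h import *
sleep(.2); st(); close_job()"
```

```text
t 31.31 p [0.4444 0.0232 0.2997] F [-0.1 -0.4  0.4] gap 0.0003
the job is handed in; nothing more can be done
```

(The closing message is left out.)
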